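# Change the die on a clay extruder head

### The arm

A 7-joint arm with a two-finger parallel gripper is mounted at the origin on the work surface. World frame = base frame: x ahead of the robot, y to its left, z up, the work surface at z = 0. Lengths are in m, angles in rad, forces in N, time in s.
With the tool pointing down it reaches from about 0.35 to 0.9 m from the base axis. Payload 8.1 kg.
Tool frame: the origin (TCP) lies at the centre of the arm's flange, where the gripper is bolted on; the fingertips stand 178 mm ahead of it and the grasp point (between the pads) lies 159 mm ahead of it; z points along the fingers, y is the line along which they close (so a half turn about z gives the same grasp; the last joint's range is limited). The gripper opens to 92 mm and grips with 3 to 60 N. Pads are 19 mm wide; open, the fingers measure 130 mm over their backs; the gripper's body (75 mm by 190 mm) begins 47 mm behind the grasp point.
Start: joints at [-1.355, 0.434, 0.025, 1.573, -0.012, 1.134, -0.075], TCP at [0.196, 0.594, 0.405] pointing down, gripper open.
Joint ranges: [-2.62, 2.62], [-0.44, 2.09], [-1.27, 1.32], [0.08, 2.57], [-1.32, 4.46], [0.12, 2], [-2.74, 2.74]. Speed limits (rad/s): [2.22, 2.22, 3.01, 3.01, 3.14, 3.14, 3.14].

### API

Orientations are given as a rotation vector (axis times angle).
In Python, from cell import arm gives the robot as it stands. The module is installed in compiled form; this text tells all that it offers.
- The arm moves only by the shell command python3 -m inch 'ROWS' [FORCE]. ROWS is text: rows parted by semicolons, each of 5 numbers parted by spaces: the shift along the tool's x, y, z in m, then the turn about the tool's z in rad, then the finger opening in m, from 0 to 0.0918. In form: x y z roll fingers; .... A call has 1 to 5 rows; each row is the pose to reach, as a shift and turn from the pose commanded when the call began, along the tool's axes at that moment; what a row does not reach only later rows make up. A row lasts 1/10 s, in which the tool goes at most 50 mm and 8.59 degrees, less where a joint would pass 70% of its speed; a pose out of reach is approached as far as the arm can. A call with a gripper value outside its range is refused whole. The fingers move at their own pace and stop on an object; FORCE is the grip in N (left out, the last holds). Time passes only in rows, so rows that repeat a pose let the fingers close. It gives the time, the measured TCP pose, the force, the opening and the grip force at its end, in the units of the state.
- arm.observe(): the state, without advancing time (a new reading comes with each control period).
- arm.get_image(name): name is "scene" or "top"; returns the picture (480x640x3 uint8, red, green, blue); there is no depth.
- arm.get_calibration(name): a dict with "intrinsics" (3x3 intrinsics, pixels), "pose" (4x4, takes a point from camera to world coordinates). Camera axes: x right, y up, looking along -z (the intrinsics and any distortion apply to the point x, -y, -z); pixel columns grow to the right and rows downward; lengths in m; the calibration is good to about 2 mm. A picture is of the moment at which its call begins. get_calibration takes no time and is no camera call.
- arm.sign_off(): hands the job in; it is judged then, once.
Trained networks look in the newest picture that a camera, given by its name, has taken for a name from the list of things; names that differ only in an ending like _2 or _b are one class to them, and where a whole thing is asked for, a point or a joint stands for the part that bears it (a point fixed in the world has none). Each returns a list of dicts, best first, with "conf" (0 to 1); they miss things now and then, are a little off and sometimes report something else, mostly with a low value. They report only what shows in the picture. A call takes as long as a camera call. They do not tell look-alikes from the thing itself.
- arm.look_for(camera, query): "point" ([row, column] in pixels, amid what is visible of it).
- arm.silhouettes(camera, query): "region" (480x640 bool, what is visible of it) and "point" ([row, column] in pixels, amid what is visible of it).
- arm.place_of(camera, query): "point" ([row, column] in pixels: a listed point, or the origin of a listed thing).
The state is a dict: "clock": time; "joints": joint angles; "dq": joint speeds; "joint_efforts": joint torques, N m; "position": TCP position; "ee_rot": TCP orientation; "force": force on the tool from outside, world axes, zero at the start; "ft_torque": the same for the moment, N m; "width": opening from 0.0 (shut) to 1.0 (fully open); "gripper_force": force on a finger pad.
Only numpy, scipy, OpenCV 4.12 (cv2) and the standard library are available. Lean on these libraries where they do the work, as an engineer would, in place of code of your own. Each camera call takes 0.05 s, during which the arm holds its last target. There are 200 camera calls.

### The job

Change the die on the upturned clay extruder head: lift the clay-clogged die off its two studs and lay it flat in the blue tray, then thread the clean die with the square opening over both studs until it lies flush on the head, and last thread the red clamp frame over both studs until it lies flush on that die. Leave the other two dies, the bottle and the cup where they stand, and let go of everything at the end.

Things in the scene. Friction and masses are not known exactly. Their poses are not given: they have to be found in the camera images.
- seat (a point): Fixed extruder head: grey barrel 54 mm across carrying an aluminium flange 130 (x) x 40 (y) x 10 mm, top 45 mm above the work surface. Two upright 8 mm steel studs at x = -46 and +46 mm rise 34 mm above the flange, the last 10 mm tapering to a 3 mm nose. Plates on it overhang the flange 6 mm on both long sides. Point: centre of the flange top, midway between the studs; x from stud to stud, z up.
- clogged_c (a point): Clogged die: aluminium flat plate 120 (its x) x 52 (its y) x 10 mm thick (its z), with an 11 mm through hole at x = -46 and +46 mm for the studs; a brown-grey lump of dried hard clay 42 mm across fills its middle and bulges 6.5 mm above its top. At the start it lies flush on the head with the studs through its holes. About 0.15 kg. The point is the plate's centre, half-way up. 
- square_c (a point): Clean die with one square opening 29 x 29 mm in the middle, to be fitted: aluminium flat plate 120 (its x) x 52 (its y) x 10 mm thick (its z), with an 11 mm through hole at x = -46 and +46 mm for the studs; lies flat on the work surface at the start. About 0.14 kg. The point is the plate's centre, half-way up. 
- round_c (a point): Another die, not wanted: aluminium flat plate 120 (its x) x 52 (its y) x 10 mm thick (its z), with an 11 mm through hole at x = -46 and +46 mm for the studs; one round opening 31 mm across in the middle; lies flat on the work surface. The point is the plate's centre, half-way up. 
- slot_c (a point): Another die, not wanted: aluminium flat plate 120 (its x) x 52 (its y) x 10 mm thick (its z), with an 11 mm through hole at x = -46 and +46 mm for the studs; one narrow slot 51 x 10 mm along x in the middle; lies flat on the work surface. The point is the plate's centre, half-way up. 
- frame_c (a point): Clamp frame: red painted flat plate 120 (its x) x 52 (its y) x 10 mm thick (its z), with an 11 mm through hole at x = -46 and +46 mm for the studs; with a large window 65 (x) x 35 (y) mm in the middle; lies flat on the work surface at the start. About 0.18 kg. The point is the plate's centre, half-way up. 
- tray_floor (a point): Shallow blue plastic tray for dirty dies, fixed on the work surface: outside 160 (x) x 210 (y) x 14 mm high, walls and floor 4 mm thick, so 152 x 202 mm inside. The point is the centre of its inner floor, 4 mm above the work surface.
- bottle_c (a point): Blue glaze bottle with a black cap, 60 mm across, 160 mm high, loose, standing beyond the head; to be left alone. The point is its centre, half-way up.
- cup_c (a point): Terracotta cup, 68 mm across the rim, 60 mm high, loose; to be left alone. The point is its centre, half-way up.
There are look-alikes about, which are no part of the job. Leave any green or yellow look-alike of the part that bears square_c alone. Leave any yellow look-alike of the part that bears clogged_c alone.

How it is judged:
By the outcome, as a careful person would: the job done as asked, in the order asked, and still so for the second after the job is handed in, with the robot touching nothing.
It also fails if it takes over 72 s, if anything falls off the work surface, if the arm or the gripper's body presses on something with over 40 N, if the wrist force passes 120 N, or if a joint passes its speed limit or range.

## Working session

There is one attempt and no reset: what is moved stays moved. The work goes in short steps, Python scripts to look and compute and a shell command to move; the robot and the scene stay as the last step left them, time stands still between calls to the robot, and variables do not carry over. Pictures are saved under pics/ and viewed, at most 10 in all, crops included, and the job is handed in when it is done.

```bash
mkdir -p pics; ls
cat > h.py <<'E'
import numpy as np, cv2
from cell import arm
from scipy.spatial.transform import Rotation as R
def ray(cam,pts,z):
    c=arm.get_calibration(cam); K=np.array(c["intrinsics"]); T=np.array(c["pose"])
    p=np.atleast_2d(np.array(pts,float)) # row,col
    d=np.c_[(p[:,1]-K[0,2])/K[0,0],-(p[:,0]-K[1,2])/K[1,1],-np.ones(len(p))]@T[:3,:3].T
    o=T[:3,3]; return o+d*((z-o[2])/d[:,2])[:,None]
def proj(cam,P):
    c=arm.get_calibration(cam); K=np.array(c["intrinsics"]); T=np.array(c["pose"])
    q=(np.atleast_2d(P)-T[:3,3])@T[:3,:3]
    return np.c_[K[1,2]-K[1,1]*q[:,1]/-q[:,2],K[0,2]+K[0,0]*q[:,0]/-q[:,2]]
def save(cam,n,crop=None,s=1):
    im=arm.get_image(cam)[:,:,::-1]
    if crop: im=im[crop[0]:crop[1],crop[2]:crop[3]]
    cv2.imwrite("pics/"+n,cv2.resize(im,None,fx=s,fy=s,interpolation=cv2.INTER_CUBIC));
E
python3 - <<'E'
from h import *
np.set_printoptions(precision=4,suppress=True)
for c in("top","scene"):
    save(c,c+"0.png"); k=arm.get_calibration(c); print(c,k)
for q,z in(("seat",.045),("clogged_c",.05),("square_c",.005),("round_c",.005),("slot_c",.005),("frame_c",.005),("tray_floor",.004),("bottle_c",.08),("cup_c",.03)):
    for r in arm.place_of("top",q)[:4]: print(q,round(r["conf"],2),r["point"],ray("top",r["point"],z)[0])
s=arm.observe(); print(s)
E
```

```text
pics
top {'intrinsics': array([[587.0916,   0.    , 315.0148],
       [  0.    , 587.0916, 245.8515],
       [  0.    ,   0.    ,   1.    ]]), 'pose': array([[-0.0185,  0.9802, -0.1973,  0.2956],
       [-0.9997, -0.021 , -0.0108, -0.0404],
       [-0.0147,  0.197 ,  0.9803,  1.1846],
       [ 0.    ,  0.    ,  0.    ,  1.    ]])}
scene {'intrinsics': array([[502.9771,   0.    , 313.7588],
       [  0.    , 502.9771, 225.2727],
       [  0.    ,   0.    ,   1.    ]]), 'pose': array([[ 0.7995, -0.4131,  0.436 ,  0.9314],
       [ 0.6005,  0.5394, -0.5902, -0.6294],
       [ 0.0086,  0.7338,  0.6793,  0.7587],
       [ 0.    ,  0.    ,  0.    ,  1.    ]])}
seat 0.73 [275.3, 296.1] [0.4669 0.0104 0.045 ]
clogged_c 0.87 [275.0, 297.0] [0.4667 0.0084 0.05  ]
clogged_c 0.77 [350.5, 221.3] [0.3242 0.1547 0.05  ]
clogged_c 0.36 [277.3, 294.4] [0.4622 0.0135 0.05  ]
square_c 0.81 [140.6, 365.8] [ 0.7586 -0.1394  0.005 ]
square_c 0.78 [370.8, 474.6] [ 0.2768 -0.3352  0.005 ]
square_c 0.7 [197.4, 428.0] [ 0.6307 -0.264   0.005 ]
round_c 0.76 [284.7, 488.4] [ 0.4457 -0.375   0.005 ]
slot_c 0.61 
[... 166 characters left out ...]
.2, 297.4] [0.4773 0.0095 0.004 ]
bottle_c 0.9 [139.8, 290.3] [0.7345 0.0171 0.08  ]
cup_c 0.73 [216.9, 369.4] [ 0.5854 -0.1388  0.03  ]
cup_c 0.62 [277.8, 293.5] [0.4642 0.0163 0.03  ]
{'clock': 0.55, 'joints': array([-1.3546,  0.4345,  0.025 ,  1.5732, -0.0116,  1.134 , -0.0751]), 'dq': array([ 0.0009, -0.0021, -0.0006, -0.0016,  0.0004, -0.    ,  0.0014]), 'joint_efforts': array([ -0.0008, -66.7245,   0.9835, -31.4643,  -0.0606,   0.0335,
         0.    ]), 'position': array([0.1959, 0.5935, 0.4047]), 'ee_rot': array([-0.4987, -3.1017, -0.0001]), 'force': array([ 0.6956, -0.9803,  0.2892]), 'ft_torque': array([ 0.0413,  0.05  , -0.0284]), 'gripper_force': 0.0, 'width': 0.9955153584095259}
```

View pics/top0.png

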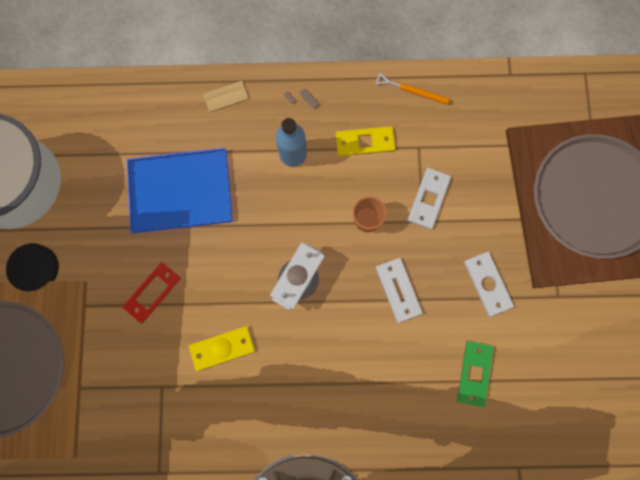

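View pics/scene0.png

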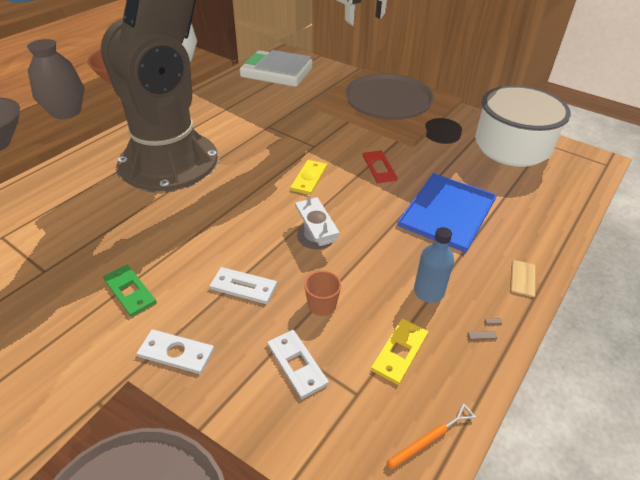

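The top view shows the head with the clogged die at about (row 275, col 297). The clean square die is at (198, 430), the red frame at (293, 152) and the tray at (190, 180). The yellow and green plates are look-alikes. Next I fit the plate poses with silhouettes in both cameras.

```bash
cat >> h.py <<'E'
from scipy.optimize import minimize
S=4
def mask(cam,x,y,a,z,L=.12,W=.052,H=.01):
    c,s=np.cos(a),np.sin(a)
    P=[[x+c*u-s*v,y+s*u+c*v,z+w] for u in(-L/2,L/2) for v in(-W/2,W/2) for w in(-H/2,H/2)]
    q=proj(cam,P)[:,::-1]
    m=np.zeros((480*S,640*S),np.uint8)
    h=cv2.convexHull(((q+.5)*S-.5).astype(np.float32))
    cv2.fillPoly(m,[np.round(h*16).astype(np.int32)],1,shift=4); return m
def fit(q,z,guess,cams=("top","scene"),**k):
    out={}
    for cam in cams:
        g=proj(cam,[[*guess,z]])[0]
        rs=[r for r in arm.silhouettes(cam,q) if np.linalg.norm(np.array(r["point"])-g)<25]
        if not rs: print(q,cam,"none"); continue
        r=np.array(rs[0]["region"]).astype(np.uint8)
        cs,_=cv2.findContours(r,cv2.RETR_EXTERNAL,cv2.CHAIN_APPROX_NONE)
        f=np.zeros_like(r); cv2.drawContours(f,[max(cs,key=cv2.contourArea)],-1,1,-1)
        F=cv2.resize(f,None,fx=S,fy=S,interpolation=cv2.INTER_NEAREST)
        cc=max(cs,key=cv2.contourArea)[:,0,::-1]; w=ray(cam,cc,z)[:,:2].astype(np.float32)
        (cx,cy),(a,b),t=cv2.minAreaRect(w); t=np.deg2rad(t)+(np.pi/2 if b>a else 0)
        cost=lambda p:1-(lambda m:(m&F).sum()/max(1,(m|F).sum()))(mask(cam,p[0],p[1],p[2],z,**k))
        o=minimize(cost,[cx,cy,t],method="Nelder-Mead",options=dict(initial_simplex=np.array([[cx,cy,t],[cx+.004,cy,t],[cx,cy+.004,t],[cx,cy,t+.08]]),maxiter=120,xatol=1e-4,fatol=1e-4))
        a=(o.x[2]+np.pi/2)%np.pi-np.pi/2
        print(q,cam,np.round(o.x[:2],4),"yaw",round(np.rad2deg(a),2),"iou",round(1-o.fun,3)); out[cam]=[*o.x[:2],a]
    return out
E
python3 - <<'E'
from h import *
fit("clogged_c",.05,(.467,.008)); fit("square_c",.005,(.631,-.264)); fit("frame_c",.005,(.4395,.2988)); fit("tray_floor",.007,(.66,.26),L=.21,W=.16,H=.014)
print(R.from_rotvec(arm.observe()["ee_rot"]).as_matrix().round(3))
E
```

```text
clogged_c top [0.4661 0.0081] yaw -31.18 iou 0.968
clogged_c scene [0.4679 0.0061] yaw -30.97 iou 0.952
square_c top [ 0.6296 -0.2665] yaw -22.53 iou 0.925
square_c scene [ 0.6311 -0.2678] yaw -22.09 iou 0.959
frame_c top [0.4454 0.305 ] yaw -39.44 iou 0.946
frame_c scene [0.4462 0.3016] yaw -40.16 iou 0.948
tray_floor top [0.6593 0.2544] yaw -84.62 iou 0.987
tray_floor scene [0.6602 0.2523] yaw -84.53 iou 0.931
[[-0.95   0.314  0.   ]
 [ 0.314  0.95   0.   ]
 [-0.     0.    -1.   ]]
```

```bash
cat > plan.py <<'E'
import sys; from h import *
def plan(x,y,z,yaw):
    s=arm.observe(); M=R.from_rotvec(s["ee_rot"]).as_matrix()
    d=M.T@(np.array([x,y,z])-s["position"])
    ty=np.rad2deg(np.arctan2(M[1,1],M[0,1])); dy=(yaw+90-ty+90)%180-90
    print("shift",d.round(4),"roll",round(np.deg2rad(-dy),4),"tilt",round(float(M[2,2]),4),"j",s["joints"].round(2),"t",round(s["clock"],2),"pos",s["position"].round(4))
if __name__=="__main__": plan(*map(float,sys.argv[1:5]))
E
python3 plan.py .467 .007 .33 -31.1
```

```text
shift [-0.4413 -0.4719  0.0747] roll 0.2238 tilt -1.0 j [-1.35  0.43  0.02  1.57 -0.01  1.13 -0.08] t 0.95 pos [0.1959 0.5935 0.4047]
```

```bash
python3 -m inch '-0.034 -0.036 0.006 0.05 0.09; -0.068 -0.072 0.012 0.1 0.09; -0.102 -0.108 0.018 0.15 0.09; -0.136 -0.144 0.024 0.2 0.09; -0.17 -0.18 0.03 0.224 0.09' 25; python3 plan.py .467 .007 .33 -31.1
```

```text
clock: 1.45
position: [0.3015, 0.3674, 0.3747]
ee_rot: [0.845, 3.026, 0.001]
force: [1.3, 0.4, -0.6]
width: 0.977
gripper_force: 0.0
shift [-0.3283 -0.2225  0.0446] roll -0.002 tilt -1.0 j [-1.1   0.22  0.13  1.97 -0.03  0.95  0.07] t 1.45 pos [0.3015 0.3674 0.3747]
```

```bash
python3 -m inch '-0.041 -0.028 0 0 0.09; -0.082 -0.056 0 0 0.09; -0.123 -0.084 0 0 0.09; -0.164 -0.112 0 0 0.09; -0.205 -0.139 0 0 0.09'; python3 plan.py .467 .007 .33 -31.1
```

```text
clock: 1.95
position: [0.405, 0.1424, 0.3751]
ee_rot: [0.842, 3.026, 0.002]
force: [0.8, 0.2, -0.2]
width: 0.983
gripper_force: 0.0
shift [-0.123  -0.084   0.0451] roll 0.0001 tilt -1.0 j [-0.73  0.14  0.3   2.08 -0.05  0.92  0.63] t 1.95 pos [0.405  0.1424 0.3751]
```

```bash
python3 -m inch '-0.041 -0.028 0.01 0 0.09; -0.082 -0.056 0.03 0 0.09; -0.123 -0.083 0.045 0 0.09; -0.123 -0.083 0.045 0 0.09; -0.123 -0.083 0.045 0 0.09'; python3 plan.py .467 .007 .22 -31.1
```

```text
clock: 2.45
position: [0.4673, 0.0084, 0.3294]
ee_rot: [-0.848, -3.024, 0.001]
force: [0.4, 0.5, -0.3]
width: 0.98
gripper_force: 0.0
shift [-0.0005 -0.0013  0.1094] roll -0.0037 tilt -1.0 j [-0.45  0.27  0.39  2.06 -0.14  0.83  1.05] t 2.45 pos [0.4673 0.0084 0.3294]
```

```bash
python3 -m inch '0 -0.001 0.04 -0.004 0.09; 0 -0.001 0.08 -0.004 0.09; 0 -0.001 0.1 -0.004 0.09; 0 -0.001 0.11 -0.004 0.09; 0 -0.001 0.11 -0.004 0.09' && python3 -m inch '0 0 0 0 0.07; 0 0 0 0 0.045; 0 0 0 0 0.04; 0 0 0 0 0.04; 0 0 0 0 0.04' 30;python3 plan.py .467 .007 .22 -31.1
```

```text
clock: 2.95
position: [0.4662, 0.0102, 0.2193]
ee_rot: [-0.833, -3.027, -0.0]
force: [0.9, 1.2, 0.8]
width: 0.979
gripper_force: 0.0
clock: 3.45
position: [0.4667, 0.0089, 0.2201]
ee_rot: [0.836, 3.028, 0.001]
force: [-0.2, 0.2, 0.3]
width: 0.598
gripper_force: 0.0
shift [-0.0013 -0.0015  0.0001] roll 0.0039 tilt -1.0 j [-0.37  0.45  0.31  2.17 -0.26  0.56  1.16] t 3.45 pos [0.4667 0.0089 0.2201]
```

```bash
python3 -m inch '0 0 0 0 0.04; 0 0 0 0 0.04; 0 0 0 0 0.04; 0 0 0 0 0.04' 30
python3 - <<'E'
from h import *
p=[arm.observe() for _ in range(1)][0]; print(p["joint_efforts"].round(1),p["ft_torque"])
E
```

```text
clock: 3.85
position: [0.4666, 0.0089, 0.22]
ee_rot: [0.836, 3.028, 0.0]
force: [-1.9, 0.5, 6.5]
width: 0.563
gripper_force: 30.0
[  0.1 -50.    4.3 -17.2  -0.   -0.4   0. ] [-0.12154721  0.28497966  0.013879  ]
```

```bash
python3 -m inch '0 0 -0.01 0 0.04; 0 0 -0.02 0 0.04; 0 0 -0.035 0 0.04; 0 0 -0.055 0 0.04; 0 0 -0.08 0 0.04'; python3 plan.py .6597 .2535 .3 5.4
```

```text
clock: 4.35
position: [0.4661, 0.0088, 0.3007]
ee_rot: [-0.836, -3.027, 0.001]
force: [0.0, 0.1, -1.3]
width: 0.558
gripper_force: 30.0
shift [-0.0405  0.3094  0.0004] roll -0.6333 tilt -1.0 j [-0.44  0.32  0.39  2.1  -0.17  0.76  1.08] t 4.35 pos [0.4661 0.0088 0.3007]
```

```bash
python3 -m inch '-0.006 0.045 0 -0.14 0.04; -0.012 0.09 0 -0.28 0.04; -0.018 0.135 0 -0.42 0.04; -0.024 0.18 0 -0.56 0.04; -0.03 0.225 0 -0.633 0.04'; python3 plan.py .6597 .2535 .2 5.4
```

```text
clock: 4.85
position: [0.6086, 0.1879, 0.3007]
ee_rot: [-0.156, 3.137, -0.0]
force: [1.7, -0.1, -2.1]
width: 0.563
gripper_force: 30.0
shift [-0.0573  0.0602  0.1007] roll 0.005 tilt -1.0 j [-0.51  0.55  0.19  1.67 -0.13  0.93  1.4 ] t 4.85 pos [0.6086 0.1879 0.3007]
```

```bash
python3 -m inch '-0.03 0.03 0 0.005 0.04; -0.057 0.06 0.03 0.005 0.04; -0.057 0.06 0.07 0.005 0.04; -0.057 0.06 0.1 0.005 0.04; -0.057 0.06 0.1 0.005 0.04'; python3 plan.py .6597 .2535 .179 5.4
```

```text
clock: 5.35
position: [0.6567, 0.2512, 0.1954]
ee_rot: [0.14, -3.131, 0.006]
force: [-1.2, -0.6, -2.5]
width: 0.563
gripper_force: 30.0
shift [-0.0033  0.0021  0.0163] roll -0.0047 tilt -1.0 j [-0.55  0.77  0.17  1.55 -0.16  0.84  1.35] t 5.35 pos [0.6567 0.2512 0.1954]
```

```bash
python3 -m inch '0 0 0.01 0 0.04; 0 0 0.018 0 0.04; 0 0 0.02 0 0.04; 0 0 0.02 0 0.04'; python3 plan.py .6597 .2535 .179 5.4
```

```text
clock: 5.75
position: [0.6597, 0.2517, 0.1824]
ee_rot: [-0.139, 3.136, 0.002]
force: [-1.5, -0.3, 5.6]
width: 0.562
gripper_force: 34.2
shift [-0.0002  0.0018  0.0034] roll -0.0055 tilt -1.0 j [-0.54  0.78  0.17  1.56 -0.16  0.81  1.35] t 5.75 pos [0.6597 0.2517 0.1824]
```

```bash
python3 -m inch '0 0 0 0 0.06; 0 0 0 0 0.075; 0 0 0 0 0.08; 0 0 0 0 0.08; 0 0 0 0 0.08' && python3 -m inch '0 0 -0.02 0 0.08; 0 0 -0.06 0 0.09; 0 0 -0.11 0 0.09; 0 0 -0.15 0 0.09; 0 0 -0.15 0 0.09';  python3 plan.py .6305 -.267 .33 -22.3
```

```text
clock: 6.25
position: [0.6599, 0.2536, 0.1826]
ee_rot: [-0.141, 3.134, 0.006]
force: [0.2, 4.8, 6.6]
width: 0.864
gripper_force: 3.3
clock: 6.75
position: [0.6609, 0.2518, 0.3383]
ee_rot: [-0.138, 3.126, 0.007]
force: [0.6, -0.2, -0.8]
width: 0.977
gripper_force: 0.0
shift [ 0.0762 -0.5141  0.0053] roll 0.4777 tilt -0.9999 j [-0.56  0.62  0.21  1.44 -0.14  1.08  1.33] t 6.75 pos [0.6609 0.2518 0.3383]
```

```bash
python3 -m inch '0.005 -0.035 -0.03 0.1 0.09; 0.012 -0.08 -0.04 0.2 0.09; 0.019 -0.128 -0.04 0.3 0.09; 0.026 -0.176 -0.04 0.4 0.09; 0.033 -0.224 -0.04 0.478 0.09'; python3 plan.py .6305 -.267 .33 -22.3
```

```text
clock: 7.25
position: [0.6455, 0.0236, 0.3707]
ee_rot: [0.613, 3.079, 0.001]
force: [0.9, 0.1, 0.2]
width: 0.983
gripper_force: 0.0
shift [-0.0974 -0.2742  0.0406] roll -0.0038 tilt -1.0 j [-0.35  0.51  0.35  1.58 -0.19  1.08  1.23] t 7.25 pos [0.6455 0.0236 0.3707]
```

```bash
python3 -m inch '-0.017 -0.046 0 0 0.09; -0.033 -0.093 0 0 0.09; -0.05 -0.14 0 0 0.09; -0.066 -0.186 0 0 0.09; -0.082 -0.23 0 0 0.09'; python3 plan.py .6305 -.267 .25 -22.3
```

```text
clock: 7.75
position: [0.634, -0.2207, 0.3706]
ee_rot: [0.608, 3.081, -0.0]
force: [0.5, -0.4, 1.0]
width: 0.979
gripper_force: 0.0
shift [-0.0142 -0.0441  0.1206] roll -0.0003 tilt -1.0 j [ 0.02  0.55  0.38  1.51 -0.22  1.12  1.62] t 7.75 pos [ 0.634  -0.2207  0.3706]
```

```bash
python3 -m inch '-0.013 -0.038 0.01 0 0.09; -0.013 -0.038 0.05 0 0.09; -0.013 -0.038 0.09 0 0.09; -0.013 -0.038 0.12 0 0.09; -0.013 -0.038 0.12 0 0.09'
python3 - <<'E'
from h import *
save("top","top1.png",(70,370,100,500),2)
E
python3 plan.py .6305 -.267 .181 -22.3
```

```text
clock: 8.25
position: [0.6306, -0.2577, 0.2458]
ee_rot: [-0.606, -3.076, -0.002]
force: [-0.4, 0.3, 0.0]
width: 0.978
gripper_force: 0.0
shift [-0.0025 -0.0086  0.0677] roll 0.0001 tilt -1.0 j [ 0.1   0.69  0.34  1.6  -0.27  0.91  1.72] t 8.3 pos [ 0.6316 -0.2582  0.2487]
```

View pics/top1.png

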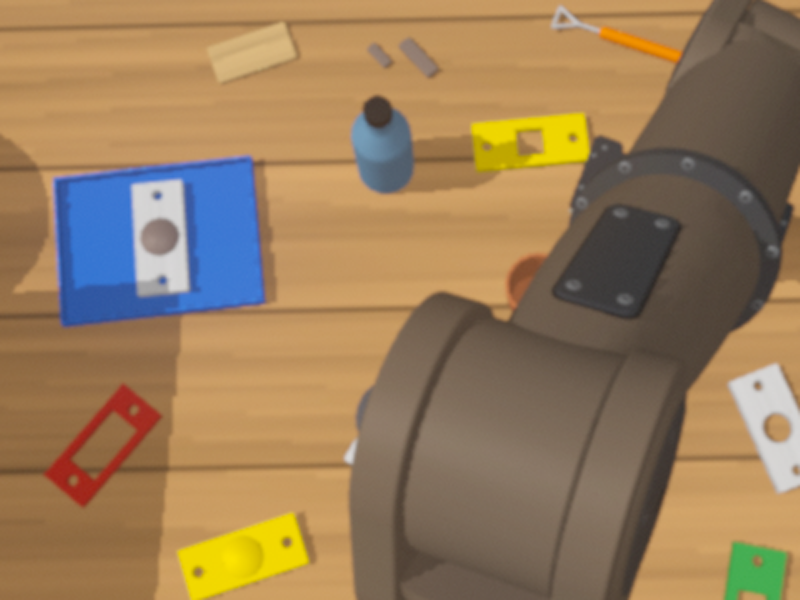

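The clogged die lies flat in the tray, at crop position (160, 237). The arm is now over the square die, so I go down and grasp it.

```bash
python3 -m inch '-0.0025 -0.0085 0.01 0 0.09; -0.0025 -0.0085 0.035 0 0.09; -0.0025 -0.0085 0.055 0 0.09; -0.0025 -0.0085 0.065 0 0.09; -0.0025 -0.0085 0.067 0 0.09'; python3 plan.py .6305 -.267 .181 -22.3
```

```text
clock: 8.8
position: [0.6314, -0.2677, 0.1828]
ee_rot: [0.607, 3.082, -0.0]
force: [-1.0, 0.1, 0.5]
width: 0.981
gripper_force: 0.0
shift [0.001  0.0003 0.0018] roll 0.0001 tilt -1.0 j [ 0.13  0.77  0.31  1.62 -0.3   0.79  1.75] t 8.8 pos [ 0.6314 -0.2677  0.1828]
```

```bash
python3 -m inch '0 0 0.0015 0 0.07; 0 0 0.0015 0 0.045; 0 0 0.0015 0 0.04; 0 0 0.0015 0 0.04; 0 0 0.0015 0 0.04' 30 && python3 -m inch '0 0 0 0 0.04; 0 0 0 0 0.04; 0 0 0 0 0.04; 0 0 0 0 0.04' 30
```

```text
clock: 9.3
position: [0.6315, -0.2672, 0.1816]
ee_rot: [0.607, 3.082, -0.0]
force: [0.3, -0.7, -0.1]
width: 0.593
gripper_force: 0.0
clock: 9.7
position: [0.6315, -0.2671, 0.1815]
ee_rot: [0.607, 3.082, 0.0]
force: [-1.3, 1.3, 4.9]
width: 0.561
gripper_force: 30.0
```

```bash
python3 -m inch '0 0 -0.02 0 0.04; 0 0 -0.05 0 0.04; 0 0 -0.09 0 0.04; 0 0 -0.13 0 0.04; 0 0 -0.14 0 0.04'; python3 plan.py .468 .007 .31 -31.1
```

```text
clock: 10.2
position: [0.6322, -0.2681, 0.3258]
ee_rot: [0.606, 3.076, -0.002]
force: [1.1, -0.6, -0.4]
width: 0.562
gripper_force: 30.0
shift [0.2563 0.1922 0.0141] roll 0.1536 tilt -1.0 j [ 0.1   0.61  0.37  1.52 -0.24  1.04  1.7 ] t 10.2 pos [ 0.6322 -0.2681  0.3258]
```

```bash
python3 -m inch '0.038 0.028 0 0.05 0.04; 0.076 0.056 0 0.1 0.04; 0.114 0.085 0 0.15 0.04; 0.152 0.114 0 0.154 0.04; 0.19 0.142 0 0.154 0.04'; python3 plan.py .468 .007 .31 -31.1
```

```text
clock: 10.7
position: [0.5078, -0.062, 0.3203]
ee_rot: [-0.842, -3.025, 0.0]
force: [1.0, 1.5, -1.8]
width: 0.562
gripper_force: 30.0
shift [0.0697 0.0386 0.0103] roll -0.0001 tilt -1.0 j [-0.3   0.36  0.41  1.98 -0.19  0.85  1.24] t 10.7 pos [ 0.5078 -0.062   0.3203]
```

```bash
python3 -m inch '0.035 0.02 0 0 0.04; 0.07 0.0385 0.01 0 0.04; 0.07 0.0385 0.03 0 0.04; 0.07 0.0385 0.05 0 0.04; 0.07 0.0385 0.05 0 0.04';python3 -m inch '0 0 0 0 0.04; 0 0 0 0 0.04'
python3 - <<'E'
from h import *
p=arm.observe()["position"]
fit("square_c",p[2]-.1765,p[:2])
save("scene","s1.png",(150,300,230,400),4)
E
python3 plan.py .468 .007 .27 -31.1
```

```text
clock: 11.2
position: [0.4679, 0.0057, 0.269]
ee_rot: [-0.84, -3.023, 0.003]
force: [-0.1, -0.4, -2.7]
width: 0.56
gripper_force: 30.0
clock: 11.4
position: [0.4697, 0.0051, 0.2718]
ee_rot: [0.843, 3.026, 0.0]
force: [0.9, -0.1, -1.6]
width: 0.561
gripper_force: 30.0
square_c top none
square_c scene none
shift [0.0023 0.0007 0.0019] roll -0.0005 tilt -1.0 j [-0.41  0.37  0.37  2.12 -0.21  0.69  1.12] t 11.55 pos [0.4696 0.0052 0.2719]
```

View pics/s1.png

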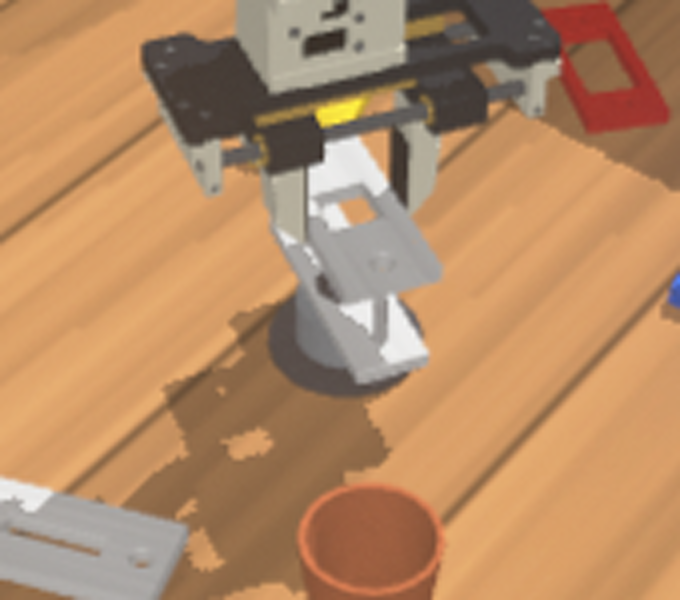

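The held die is just above the studs. Its near hole is at crop (382, 262) and the stud runs below it at crop x of about 380. I check this against the projection.

```bash
python3 - <<'E'
from h import *
a=np.deg2rad(-31.1);c=np.array([.467,.007]);u=np.array([np.cos(a),np.sin(a)])
f=lambda rc:((rc-[150,230])*4)[:,::-1].round(0)
for z in(.055,.079): print("stud",z,f(proj("scene",[[*(c+.046*u),z]])))
h=ray("scene",[[150+262/4+.0,230+382/4]],.1002)[0]; print("hole world",h, "expected",c+.046*u, "err in plate axes",[(h[:2]-c-.046*u)@u,(h[:2]-c-.046*u)@[-u[1],u[0]]])
# plate end corners seen: (440,270),(345,303) top edge
h=ray("scene",[[150+268/4,230+441/4],[150+295/4,230+338/4]],.1002)[:,:2]; m=h.mean(0)-.06*u;print("centre",m,(m-c)@u,(m-c)@[-u[1],u[0]])
E
python3 plan.py .468 .007 .27 -31.1
```

```text
stud 0.055 [[378. 321.]]
stud 0.079 [[379. 287.]]
hole world [ 0.51011393 -0.02060544  0.1002    ] expected [ 0.50638829 -0.01676053] err in plate axes [np.float64(0.0051761697857193745), np.float64(-0.0013678497978068574)]
centre [0.47012857 0.00122076] 0.00566406281805669 -0.003332562648391702
shift [0.0023 0.0007 0.0019] roll -0.0005 tilt -1.0 j [-0.41  0.37  0.37  2.12 -0.21  0.69  1.12] t 11.55 pos [0.4696 0.0052 0.2719]
```

```bash
python3 -m inch '0.003 0.001 0 0 0.04; 0.003 0.001 0.004 0 0.04; 0.003 0.001 0.01 0 0.04; 0.003 0.001 0.014 0 0.04; 0.003 0.001 0.014 0 0.04'; python3 -m inch '0 0 0.002 0 0.04; 0 0 0.004 0 0.04; 0 0 0.004 0 0.04'; python3 plan.py .468 .007 .27 -31.1; python3 -c '
from h import *
save("scene","s2.png",(160,270,270,370),6)'
```

```text
clock: 12.05
position: [0.467, 0.0078, 0.2565]
ee_rot: [-0.842, -3.025, 0.001]
force: [-0.2, -0.2, -2.1]
width: 0.566
gripper_force: 30.0
clock: 12.35
position: [0.4672, 0.0078, 0.253]
ee_rot: [-0.842, -3.026, 0.0]
force: [-0.4, -0.0, -1.6]
width: 0.56
gripper_force: 30.0
shift [-0.0011 -0.0003 -0.017 ] roll -0.0001 tilt -1.0 j [-0.4   0.4   0.35  2.14 -0.23  0.64  1.13] t 12.35 pos [0.4672 0.0078 0.253 ]
```

View pics/s2.png

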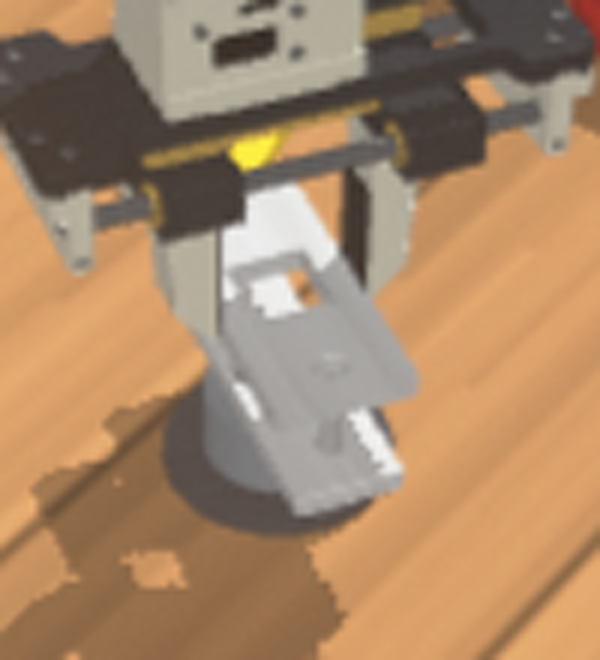

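The die's underside is now below the stud tips with no contact force, so both noses are in the holes. I continue down.

```bash
python3 -m inch '0 0 0.003 0 0.04; 0 0 0.006 0 0.04; 0 0 0.009 0 0.04; 0 0 0.012 0 0.04; 0 0 0.012 0 0.04'; python3 plan.py .468 .007 .2265 -31.1
```

```text
clock: 12.9
position: [0.4671, 0.0078, 0.2408]
ee_rot: [-0.842, -3.026, 0.001]
force: [0.1, 0.5, -2.0]
width: 0.56
gripper_force: 30.0
shift [-0.0012 -0.0002  0.0143] roll -0.0001 tilt -1.0 j [-0.39  0.42  0.34  2.15 -0.24  0.61  1.15] t 12.9 pos [0.4671 0.0078 0.2408]
```

```bash
python3 -m inch '0 0 0.004 0 0.04; 0 0 0.008 0 0.04; 0 0 0.011 0 0.04; 0 0 0.013 0 0.04; 0 0 0.013 0 0.04'; python3 -m inch '0 0 0.001 0 0.04; 0 0 0.002 0 0.04;0 0 0.002 0 0.04'
```

```text
clock: 13.4
position: [0.4672, 0.0078, 0.2279]
ee_rot: [-0.842, -3.026, 0.0]
force: [-0.2, -0.7, -1.5]
width: 0.561
gripper_force: 30.0
clock: 13.7
position: [0.4673, 0.0078, 0.2264]
ee_rot: [0.842, 3.026, 0.0]
force: [-1.1, -0.0, 2.5]
width: 0.56
gripper_force: 30.0
```

```bash
python3 -m inch '0 0 0.0005 0 0.06; 0 0 0.0005 0 0.08; 0 0 0.0005 0 0.09; 0 0 0.0005 0 0.09; 0 0 0.0005 0 0.09' && python3 -m inch '0 0 -0.03 0 0.09; 0 0 -0.07 0 0.09; 0 0 -0.11 0 0.09; 0 0 -0.13 0 0.09; 0 0 -0.13 0 0.09';  python3 plan.py .4458 .303 .33 -39.8
```

```text
clock: 14.2
position: [0.4673, 0.0078, 0.2257]
ee_rot: [0.842, 3.027, 0.0]
force: [0.4, -0.3, 0.3]
width: 0.943
gripper_force: 0.0
clock: 14.7
position: [0.4681, 0.0077, 0.3585]
ee_rot: [0.841, 3.022, 0.004]
force: [-0.4, 0.2, -0.5]
width: 0.979
gripper_force: 0.0
shift [0.1718 0.2412 0.0288] roll 0.1518 tilt -1.0 j [-0.48  0.23  0.42  2.03 -0.12  0.9   1.04] t 14.7 pos [0.4681 0.0077 0.3585]
```

```bash
python3 -m inch '0.028 0.039 0 0.05 0.09; 0.056 0.078 0 0.1 0.09; 0.084 0.117 0 0.15 0.09; 0.112 0.156 0 0.152 0.09; 0.14 0.196 0 0.152 0.09'
python3 - <<'E'
from h import *
fit("square_c",.05,(.467,.007)); fit("frame_c",.005,(.4458,.303)); save("scene","s3.png",(150,290,230,400),4)
E
python3 plan.py .4458 .303 .25 -39.8
```

```text
clock: 15.2
position: [0.4478, 0.2496, 0.3547]
ee_rot: [-1.07, -2.953, 0.002]
force: [1.4, -0.3, 0.5]
width: 0.98
gripper_force: 0.0
square_c top none
square_c scene none
frame_c top [0.4453 0.3049] yaw -39.2 iou 0.949
frame_c scene [0.4464 0.3023] yaw -41.27 iou 0.955
shift [0.0374 0.0412 0.1046] roll 0.0003 tilt -1.0 j [-0.87  0.31  0.34  1.93 -0.13  0.93  0.4 ] t 15.45 pos [0.4484 0.2476 0.3547]
```

View pics/s3.png

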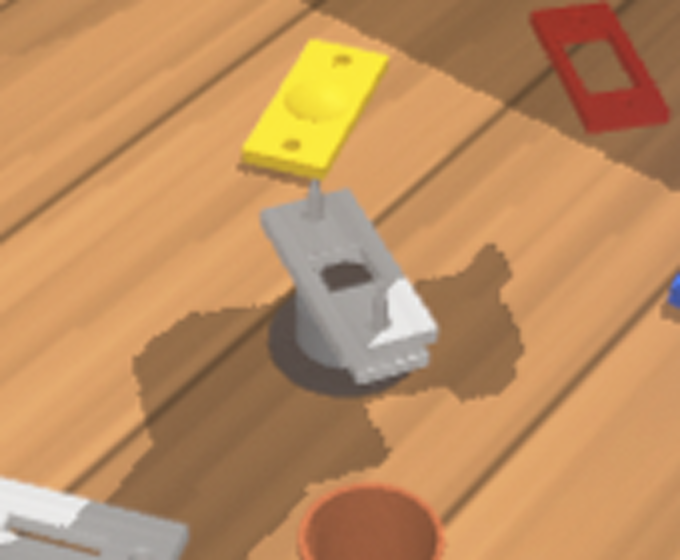

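The square die lies on the head with both studs (at crop (315, 200) and (380, 300)) through it. Next is the frame.

```bash
python3 -m inch '0.03 0.03 0.02 0 0.09; 0.0375 0.0415 0.06 0 0.09; 0.0375 0.0415 0.1 0 0.09; 0.0375 0.0415 0.14 0 0.09; 0.0375 0.0415 0.15 0 0.09'; python3 plan.py .4458 .3032 .1815 -40
```

```text
clock: 15.95
position: [0.4454, 0.3012, 0.2021]
ee_rot: [-1.072, -2.95, 0.01]
force: [-0.7, -1.0, 0.4]
width: 0.984
gripper_force: 0.0
shift [0.001  0.0019 0.0206] roll 0.001 tilt -1.0 j [-0.88  0.56  0.25  2.   -0.23  0.61  0.4 ] t 15.95 pos [0.4454 0.3012 0.2021]
```

```bash
python3 -m inch '0 0 0.008 0.003 0.09; 0 0 0.015 0.003 0.09; 0 0 0.019 0.003 0.09; 0 0 0.02 0.003 0.09; 0 0 0.02 0.003 0.09'; python3 plan.py .4458 .3032 .1815 -40
```

```text
clock: 16.45
position: [0.4466, 0.304, 0.1865]
ee_rot: [1.074, 2.952, 0.002]
force: [-0.5, -0.3, 0.2]
width: 0.982
gripper_force: 0.0
shift [ 0.0001 -0.0012  0.005 ] roll 0.0003 tilt -1.0 j [-0.87  0.59  0.24  2.   -0.24  0.57  0.41] t 16.45 pos [0.4466 0.304  0.1865]
```

```bash
python3 -m inch '0 -0.001 0.003 0 0.08; 0 -0.001 0.005 0 0.06; 0 -0.001 0.005 0 0.04; 0 -0.001 0.005 0 0.04; 0 -0.001 0.005 0 0.04' 30 && python3 -m inch '0 0 0 0 0.04; 0 0 0 0 0.04; 0 0 0 0 0.04; 0 0 0 0 0.04; 0 0 0 0 0.04' 30 && python3 plan.py .4458 .3032 .1815 -40
```

```text
clock: 16.95
position: [0.4458, 0.3031, 0.1808]
ee_rot: [1.074, 2.952, 0.0]
force: [0.8, -0.6, -0.5]
width: 0.597
gripper_force: 0.0
clock: 17.45
position: [0.4459, 0.3031, 0.1808]
ee_rot: [1.074, 2.952, 0.0]
force: [0.2, 1.6, 0.1]
width: 0.558
gripper_force: 30.0
shift [ 0.0001 -0.     -0.0007] roll 0.0002 tilt -1.0 j [-0.86  0.6   0.23  2.01 -0.25  0.56  0.41] t 17.45 pos [0.4459 0.3031 0.1808]
```

```bash
python3 -m inch '0 0 -0.02 0 0.04; 0 0 -0.06 0 0.04; 0 0 -0.1 0 0.04; 0 0 -0.14 0 0.04; 0 0 -0.15 0 0.04'; python3 plan.py .4663 .0084 .31 -31.1
```

```text
clock: 17.95
position: [0.4466, 0.3033, 0.3346]
ee_rot: [1.074, 2.95, 0.008]
force: [0.5, 1.4, -1.9]
width: 0.561
gripper_force: 30.0
shift [-0.2046 -0.2134  0.0236] roll -0.1554 tilt -1.0 j [-0.94  0.37  0.32  1.89 -0.15  0.89  0.33] t 17.95 pos [0.4466 0.3033 0.3346]
```

```bash
python3 -m inch '-0.034 -0.035 0 -0.05 0.04; -0.068 -0.07 0 -0.1 0.04; -0.102 -0.106 0 -0.15 0.04; -0.136 -0.142 0 -0.155 0.04; -0.168 -0.175 0 -0.155 0.04'; python3 plan.py .4663 .0084 .268 -31.1
```

```text
clock: 18.45
position: [0.4612, 0.0587, 0.33]
ee_rot: [-0.842, -3.025, 0.001]
force: [1.2, -0.3, -2.5]
width: 0.56
gripper_force: 30.0
shift [-0.0304 -0.0404  0.062 ] roll -0.0001 tilt -1.0 j [-0.54  0.27  0.37  2.07 -0.13  0.83  0.93] t 18.45 pos [0.4612 0.0587 0.33  ]
```

```bash
python3 -m inch '-0.025 -0.03 0.005 0 0.04; -0.03 -0.04 0.02 0 0.04; -0.03 -0.04 0.045 0 0.04; -0.03 -0.04 0.062 0 0.04; -0.03 -0.04 0.062 0 0.04';python3 -m inch '0 0 0 0 0.04; 0 0 0 0 0.04; 0 0 0 0 0.04'
python3 - <<'E'
from h import *
p=arm.observe()["position"]
fit("frame_c",p[2]-.1758,p[:2])
save("scene","s4.png",(160,270,270,370),6)
a=np.deg2rad(-31.1);u=np.array([np.cos(a),np.sin(a)]);print([(proj("scene",[[*(p[:2]+k*.046*u),p[2]-.1708]])[0]-[160,270])*6 for k in(-1,1)])
E
python3 plan.py .4663 .0084 .268 -31.1
```

```text
clock: 18.95
position: [0.4656, 0.011, 0.2663]
ee_rot: [-0.842, -3.022, 0.004]
force: [0.2, 0.2, -2.4]
width: 0.559
gripper_force: 30.0
clock: 19.25
position: [0.4674, 0.0114, 0.2695]
ee_rot: [0.841, 3.026, 0.001]
force: [0.5, -0.2, -2.3]
width: 0.559
gripper_force: 30.0
frame_c top none
frame_c scene none
[array([157.7791248 , 236.80284247]), array([319.11284048, 339.38513011])]
shift [-0.0008 -0.0031  0.0012] roll 0.0002 tilt -1.0 j [-0.42  0.37  0.35  2.13 -0.2   0.68  1.1 ] t 19.4 pos [0.4672 0.0114 0.2692]
```

View pics/s4.png

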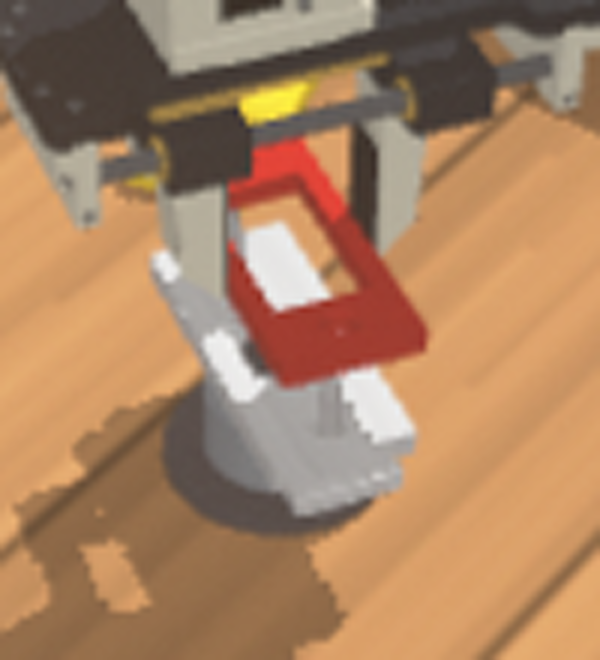

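Run:
```python
from h import *
a=np.deg2rad(-31.1);u=np.array([np.cos(a),np.sin(a)]);v=np.array([-u[1],u[0]])
img={}
for n,px,tcp,z in(("s2 hole",(365,331),(.4672,.0078),.0815),("s4 hole",(330,339),(.4673,.0114),.0984),("s2 corner",(378,418),(.4672,.0078),.0815),("s4 corner",(333,427),(.4673,.0114),.0984)):
    h=ray("scene",[[160+px[0]/6,270+px[1]/6]],z)[0,:2]-tcp; print(n,(h@u).round(4),(h@v).round(4))
# refine hole/edge: pixel values
for n,f in(("s2",1),("s4",1)):
    im=cv2.imread(f"pics/{n}.png").astype(int)
    g=im[:,:,2]; 
    r0=365 if n=="s2" else 330
    print(n,[int(g[r,335]) for r in range(r0-40,r0+70,4)])
```

```text
s2 hole 0.0468 -0.0004
s4 hole 0.0507 -0.002
s2 corner 0.0633 0.024
s4 corner 0.0627 0.0244
s2 [167, 167, 168, 169, 168, 168, 170, 176, 180, 174, 170, 168, 162, 162, 167, 168, 168, 168, 168, 167, 167, 167, 165, 160, 152, 149, 150, 150]
s4 [198, 189, 175, 163, 163, 167, 169, 164, 161, 164, 167, 166, 162, 160, 160, 161, 160, 159, 160, 161, 165, 170, 168, 160, 154, 152, 151, 150]
```

Run:
```python
from h import *
im=arm.get_image("scene").astype(int); p=arm.observe()["position"]; z=p[2]-.1758
red=((im[:,:,0]-im[:,:,1]>70)&(im[:,:,2]<75)&(im[:,:,1]<90)).astype(np.uint8)
F=cv2.resize(red,None,fx=S,fy=S,interpolation=cv2.INTER_NEAREST)
a0=np.deg2rad(-31.1);u=np.array([np.cos(a0),np.sin(a0)]);v=np.array([-u[1],u[0]])
roi=np.zeros_like(F); q=proj("scene",[[*(p[:2]+s*u+t*v),z] for s,t in((.02,-.04),(.08,-.04),(.08,.04),(.02,.04))])[:,::-1]
cv2.fillPoly(roi,[np.round(q*S).astype(np.int32)],1)
def model(x,y,a,dz=0):
    m=mask("scene",x,y,a,z); w1=mask("scene",x,y,a,z+.005,L=.065,W=.035,H=0); w2=mask("scene",x,y,a,z-.005,L=.065,W=.035,H=0)
    return m&~(w1&w2)
cost=lambda k:((model(*(p[:2]+k[0]/1e3*u+k[1]/1e3*v),a0+k[2]/50)^F)&roi).sum()/1e3
o=min((minimize(cost,[i,0,0],method="Nelder-Mead",options=dict(initial_simplex=[[i,0,0],[i+3,0,0],[i,3,0],[i,0,2]])) for i in(-2,2)),key=lambda o:o.fun)
c=p[:2]+o.x[0]/1e3*u+o.x[1]/1e3*v
print(o.x,o.fun,(F&roi).sum()/1e3,"centre",c,"tcp",p,"vs scene seat fit, u,v:",(c-[.4679,.0061])@u,(c-[.4679,.0061])@v,"yaw",np.rad2deg(a0+o.x[2]/50))
```

```text
[-2.25620097 -0.19217919 -0.63987572] 0.686 5.495 centre [0.4651422  0.01240227] tcp [0.46717337 0.01140142 0.26913869] vs scene seat fit, u,v: -0.005616747888369672 0.003971925823016995 yaw -31.833243565203922
```

```bash
python3 -m inch '-0.002 -0.003 0 0 0.04; -0.002 -0.003 0.002 0 0.04; -0.002 -0.003 0.005 0 0.04; -0.002 -0.003 0.008 0 0.04; -0.002 -0.003 0.01 0 0.04' && python3 -m inch '0 0 0.001 0 0.04; 0 0 0.003 0 0.04; 0 0 0.005 0 0.04; 0 0 0.005 0 0.04'; python3 plan.py .4672 .0078 .2355 -31.1
```

```text
clock: 19.95
position: [0.4671, 0.0077, 0.2583]
ee_rot: [-0.842, -3.026, 0.0]
force: [0.1, 0.7, -1.1]
width: 0.563
gripper_force: 30.0
clock: 20.35
position: [0.4671, 0.0077, 0.2535]
ee_rot: [-0.842, -3.026, 0.0]
force: [0.1, -0.5, -2.3]
width: 0.56
gripper_force: 30.0
shift [-0.      0.0001  0.018 ] roll -0.0 tilt -1.0 j [-0.4   0.39  0.34  2.14 -0.22  0.64  1.12] t 20.35 pos [0.4671 0.0077 0.2535]
```

```bash
python3 -m inch '0 0 0.003 0 0.04; 0 0 0.006 0 0.04; 0 0 0.009 0 0.04; 0 0 0.011 0 0.04; 0 0 0.011 0 0.04' && python3 -m inch '0 0 0.002 0 0.04; 0 0 0.004 0 0.04; 0 0 0.006 0 0.04; 0 0 0.0065 0 0.04; 0 0 0.0065 0 0.04'
```

```text
clock: 20.85
position: [0.4672, 0.0077, 0.2425]
ee_rot: [-0.842, -3.026, 0.0]
force: [-0.2, -0.5, -1.7]
width: 0.562
gripper_force: 30.0
clock: 21.35
position: [0.4672, 0.0077, 0.2361]
ee_rot: [-0.842, -3.027, 0.0]
force: [-0.0, -0.5, -1.9]
width: 0.561
gripper_force: 30.0
```

```bash
python3 -m inch '0 0 0.001 0 0.04; 0 0 0.001 0 0.04; 0 0 0.001 0 0.04' && python3 -m inch '0 0 0 0 0.06; 0 0 0 0 0.08; 0 0 0 0 0.09; 0 0 0 0 0.09; 0 0 0 0 0.09' && python3 -m inch '0 0 -0.03 0 0.09; 0 0 -0.07 0 0.09; 0 0 -0.11 0 0.09; 0 0 -0.13 0 0.09; 0 0 -0.13 0 0.09' && python3 -m inch '0.04 0.03 0 0 0.09; 0.08 0.06 0 0 0.09; 0.12 0.09 0 0 0.09; 0.15 0.12 0 0 0.09; 0.15 0.12 0 0 0.09'; python3 -c '
from h import *
save("scene","s5.png",(100,320,220,520),2.6)'
```

```text
clock: 21.65
position: [0.4673, 0.0076, 0.2357]
ee_rot: [0.842, 3.026, 0.001]
force: [-2.4, -0.2, 7.6]
width: 0.559
gripper_force: 30.0
clock: 22.15
position: [0.4672, 0.0077, 0.2352]
ee_rot: [-0.842, -3.027, -0.0]
force: [0.1, -0.5, 0.1]
width: 0.941
gripper_force: 0.0
clock: 22.65
position: [0.4681, 0.0076, 0.368]
ee_rot: [0.841, 3.022, 0.004]
force: [-0.1, 0.8, 0.5]
width: 0.983
gripper_force: 0.0
clock: 23.15
position: [0.3987, 0.1932, 0.3643]
ee_rot: [-0.829, -3.028, -0.001]
force: [-0.4, -0.8, -0.4]
width: 0.983
gripper_force: 0.0
```

View pics/s5.png

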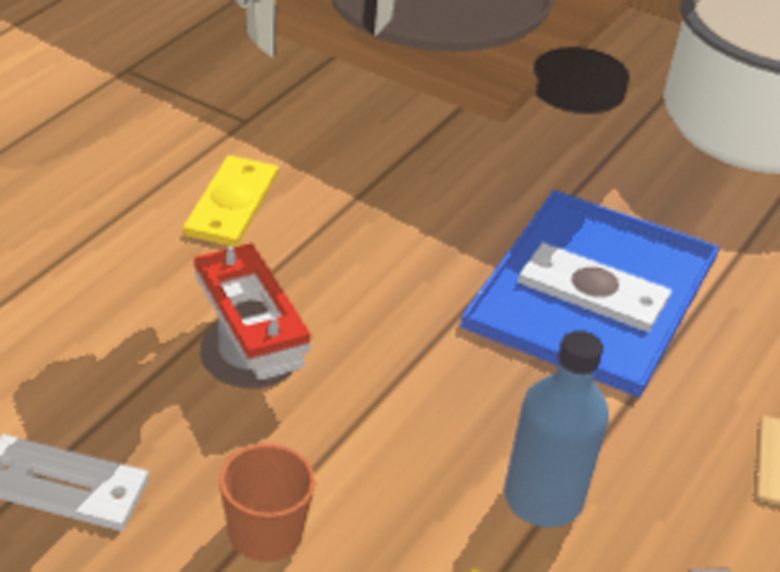

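The red frame is flush on the square die, with both studs showing at crop (230, 255) and (273, 325). The clogged die is flat in the tray at (595, 285), and the bottle and cup have not moved. Handing in.

```bash
python3 -m inch '0 0 0 0 0.09; 0 0 0 0 0.09; 0 0 0 0 0.09'; python3 -c 'from cell import arm; print(arm.sign_off())'
```

```text
clock: 23.5
position: [0.4012, 0.1867, 0.365]
ee_rot: [-0.846, -3.025, 0.001]
force: [-0.8, -0.1, 0.2]
width: 0.978
gripper_force: 0.0
the job is handed in; nothing more can be done
None
```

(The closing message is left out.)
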